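Change over the drip trays under the can stands

ROBOT

A 7-joint arm with a two-finger parallel gripper is mounted at the origin on the work surface. World frame = base frame: x ahead of the robot, y to its left, z up, the work surface at z = 0. Lengths are in m, angles in rad, forces in N, time in s.
With the tool pointing down it reaches from about 0.4 to 0.85 m from the base axis. Payload 10.4 kg.
Tool frame: the origin (TCP) lies at the very end of the fingers, on their centre line; the grasp point (between the pads) lies 19 mm behind it; z points along the fingers, y is the line along which they close (so a half turn about z gives the same grasp; the last joint's range is limited). The gripper opens to 87 mm and grips with 3 to 60 N. Pads are 19 mm wide; open, the fingers measure 117 mm over their backs; the gripper's body (75 mm by 190 mm) begins 51 mm behind the grasp point.
Start: joints at [-1.127, 0.332, -0.065, 1.46, 0.022, 1.35, -0.088], TCP at [0.281, 0.558, 0.223] pointing down, gripper open.
Joint ranges: [-2.6, 2.6], [-0.5, 2.12], [-1.47, 1.34], [0.16, 2.42], [-1.27, 4.41], [0.06, 2.06], [-2.6, 2.6]. Speed limits (rad/s): [2.22, 2.22, 2.79, 2.79, 3.14, 3.14, 3.14].

INTERFACE

Orientations are given as a unit quaternion [x, y, z, w].
In Python, from bench import * gives the robot as it stands.
- The arm moves only by the tool step_arm, never from a script. Its arguments are lists of equal length, an entry for each row: "delta_pos": the shift along the world's x, y, z in units of 25 mm (1.0 is 25 mm), a list of three; "turn": the turn about the world's z in units of 0.12 rad (1.0 is 0.12 rad). In form: {"delta_pos": [[tx, ty, tz], ...], "turn": [turn, ...]}. A call has 1 to 12 rows; each row shifts and turns the commanded pose from where the row before left it; what a row does not reach is not made up. A row lasts 1/10 s, in which the tool goes at most 50 mm and 8.59 degrees, less where a joint would pass 70% of its speed; a pose out of reach is approached as far as the arm can. A call with a number of a shift or a turn outside -1 to 1 is refused whole. A call with a gripper value outside its range is refused whole. "grip" is the closure, from 0 (fully open) to 1 (shut), set as the call begins (left out, the last holds). The fingers move at their own pace and stop on an object; "newtons" is the grip in N (left out, the last holds). Time passes only in rows, so rows that do not move let the fingers close. It gives the time, the measured TCP pose, the force, the opening and the grip force at its end, in the units of the state.
- read_state(): the state, without advancing time (a new reading comes with each control period).
- camera(name): name is "scene" or "top"; returns a dict with "image" (384x512x3 uint8, red, green, blue), "z_map" (384x512 float32, m along the optical axis (not along the pixel's ray), 0 where there is no reading), "mtx" (3x3 intrinsics, pixels), "view" (4x4, takes a point from world to camera coordinates). Camera axes: x right, y up, looking along -z (the intrinsics and any distortion apply to the point x, -y, -z); pixel columns grow to the right and rows downward; lengths in m; the calibration is good to about 2 mm. A picture is of the moment at which its call begins.
- close_job(): hands the job in; it is judged then, once.
The state is a dict: "time": time; "joint_positions": joint angles; "joint_vel": joint speeds; "joint_torque": joint torques, N m; "ee_pos": TCP position; "eef_rot": TCP orientation; "ft_force": force on the tool from outside, world axes, zero at the start; "torque": the same for the moment, N m; "width": finger opening in m; "grip_force": force on a finger pad.
Only numpy, scipy, OpenCV 4.12 (cv2) and the standard library are available. Lean on these libraries where they do the work, as an engineer would, in place of code of your own. Each camera call takes 0.05 s, during which the arm holds its last target. There are 200 camera calls.

TASK

On the paint bench two low can stands each have a sliding drip tray: push the narrow tray, which has been left out, fully home, and then hook a fingertip behind the upright lip of the wide tray and draw it fully out to its stop. The small sample cup standing in the wide tray must ride along upright without being touched; nothing needs gripping and nothing may be lifted; keep the brass collar in the narrow tray, and leave everything else on the bench where it stands.

Things in the scene. Friction and masses are not known exactly. Their poses are not given: they have to be found in the camera images.
- wide_stand: The wide low grey can stand, fixed to the bench, 184 wide (y) x 220 long (x). Origin: centre of its underside, on the bench. +x points from its open front to its back: the tray is drawn out along -x. Side rails 10 wide, 30 high run its whole length. A deck, top 63 high, with a tin on it near x +46, covers only x +6 to +110; the front part is open from above.
- wide_tray (a joint): How far the wide tray is drawn out of its stand: 0 fully home (stop), 0.100 fully out (stop). Starts home or nearly so (up to 0.012). It stays where it is left; the slide drags with about 2 N.
- wide_lip (a point): Upright lip across the front end of the wide aluminium tray, moving with it: 160 wide (y), plate 4 thick with a bead 8 thick at its top, 34 high. This point: centre of its lower edge, level with the tray's floor, 12 above the bench; bead top 46 above the bench. Axes as the stand's: inner face on +x, drawn out along -x. Tray home: this point at x -107 of the stand. Tray side walls rise 14 above the floor.
- narrow_stand: The narrow low grey can stand, fixed to the bench, 124 wide (y) x 220 long (x). Origin: centre of its underside, on the bench. +x points from its open front to its back: the tray is drawn out along -x. Side rails 10 wide, 30 high run its whole length. A deck, top 63 high, with a tin on it near x +46, covers only x +6 to +110; the front part is open from above.
- narrow_tray (a joint): How far the narrow tray is drawn out of its stand: 0 fully home (stop), 0.100 fully out (stop). Starts 0.055 to 0.090 out. It stays where it is left; the slide drags with about 2 N.
- narrow_lip (a point): Upright lip across the front end of the narrow aluminium tray, moving with it: 100 wide (y), plate 4 thick with a bead 8 thick at its top, 34 high. This point: centre of its lower edge, level with the tray's floor, 12 above the bench; bead top 46 above the bench. Axes as the stand's: inner face on +x, drawn out along -x. Tray home: this point at x -107 of the stand. Tray side walls rise 14 above the floor.
- cup: Small open grey sample cup, 48 diameter at the rim, 45 high, standing loose in the wide tray about 85 to 110 behind its lip, in front of the deck and within 20 of the tray's centre line. Origin: centre of its underside; z up.
- collar: Loose brass collar, 38 outside diameter x 14 high, lying in the narrow tray near its middle. Origin: centre of its underside.
- tin_a: Bystander: steel tin, 68 dia x 55 high, on the wide stand's deck. Origin: centre of its underside.
- tin_b: Bystander: steel tin, 54 dia x 50 high, on the narrow stand's deck. Origin: centre of its underside.
- thinner: Bystander: yellow plastic bottle, 66 dia x 170 high, at the left. Origin: centre of its underside.
- tape: Bystander: roll of masking tape lying flat, 100 outside dia x 24 high, at the left. Origin: centre of its underside.
- screwdriver: Bystander: screwdriver lying at the right. Origin: on the tool's axis.
- mixcup: Bystander: open white mixing cup, 84 dia at the rim x 100 high, at the right. Origin: centre of its underside.
Things that resemble listed ones, but are neither listed nor needed, are in the scene too. What is shaped like the cup but purple is not meant.

How it is judged:
On the way, in this order (a step that is already met when the one before it is completed fails the run):
1. the narrow tray is fully home (within 6 mm) while the wide tray is still in (value of joint narrow_tray below 0.006 m and value of joint wide_tray below 0.025 m), for 0.2 s.
2. the wide tray is on its way out pulled by the fingers, their tips behind its lip (value of joint wide_tray between 0.03 and 0.094 m and contact force between the fingers and wide_stand above 0.3 N and x of the grasp point in the frame of wide_lip between -0.005 and 0.08 m and z of the grasp point in the frame of wide_lip below 0.06 m).
At the end, for the whole second after the job is handed in: The wide tray is out to its stop (at least 94 of 100 mm) and at rest, the narrow tray is home (within 6 mm), the sample cup stands upright (within 0.15 rad) and still on the floor of the wide tray, and the collar lies in the narrow tray (value of joint wide_tray above 0.094 m and value of joint narrow_tray below 0.006 m and velocity of joint wide_tray below 0.01 m/s and angle between cup's own z axis and vertical below 0.15 rad and x of cup in the frame of wide_lip between 0.03 and 0.18 m and y of cup in the frame of wide_lip between -0.07 and 0.07 m and z of cup in the frame of wide_lip below 0.01 m and linear speed of cup below 0.02 m/s and x of collar in the frame of narrow_lip between 0 and 0.21 m and z of collar in the frame of narrow_lip below 0.02 m); the robot touches nothing.
It fails at once if the robot touches the sample cup (contact force between any of the fingers, the arm and cup above 0.5 N).
It fails at once if the sample cup is tipped or lifted (angle between cup's own z axis and vertical above 0.4 rad or z of cup in the frame of wide_lip above 0.02 m).
It fails at once if the brass collar is lifted or thrown out of the narrow tray (z of collar in the frame of narrow_lip above 0.025 m).
It fails at once if a bystander is moved by more than 30 mm (distance of any of tin_a, tin_b, thinner, tape, screwdriver, mixcup from where it was at the start of the episode above 0.03 m).
It also fails if it takes over 46 s, if anything falls off the work surface, if the arm or the gripper's body presses on something with over 40 N, if the wrist force passes 120 N, or if a joint passes its speed limit or range.

## Working session

There is one attempt and no reset: what is moved stays moved. The work goes in short steps, Python scripts to look and compute and a tool call to move; the robot and the scene stay as the last step left them, time stands still between calls to the robot, and variables do not carry over. Pictures are saved under pics/ and viewed, at most 10 in all, crops included, and the job is handed in when it is done.

Besides the shell and the picture viewer there is one more tool, called after "Call:" as a command line: name --pt "numbers of a row" for each row, then --argument value for the rest. step_arm: Moves the arm, as the interface text tells. Shifts and turns lie within -1 to 1; 1 stands for 25 mm of shift or 0.12 rad of turn. Its arguments: {"type":"object","properties":{"delta_pos":{"type":"array"},"turn":{"type":"array"},"grip":{"type":"number"},"newtons":{"type":"number"}},"required":["delta_pos","turn"]}

```bash
mkdir -p pics; cat > h.py <<'E'
from bench import *
import numpy as np, cv2
def cloud(c):
    z=c["z_map"]; K=np.array(c["mtx"]); V=np.array(c["view"])
    v,u=np.mgrid[:z.shape[0],:z.shape[1]]
    X=(u-K[0,2])/K[0,0]*z; Y=(v-K[1,2])/K[1,1]*z
    P=np.stack([X,-Y,-z,np.ones_like(z)],-1)@np.linalg.inv(V).T
    P=P[...,:3]; P[z==0]=np.nan
    return P
E
python3 - <<'E'
from h import *
for n in("scene","top"):
    c=camera(n); cv2.imwrite(f"pics/{n}0.png",c["image"][...,::-1]); np.savez(f"{n}0.npz",**{k:np.array(v) for k,v in c.items() if k in("image","z_map","mtx","view")})
    print(n,np.linalg.inv(np.array(c["view"]))[:3,3])
s=read_state();print(s["time"],s["ee_pos"],s["eef_rot"],s["ft_force"],s["width"])
E
```

```text
scene [ 1.04904243 -0.39728291  1.11445381]
top [4.42092443e-01 6.12152858e-04 1.20835082e+00]
0.1 [0.28110364 0.55785318 0.2218462 ] [ 2.31274159e-01  9.72888430e-01 -5.93523760e-04 -1.17300986e-04] [ 0.40059558 -0.08258107  0.7647032 ] 0.08698545599203564
```

View pics/top0.png

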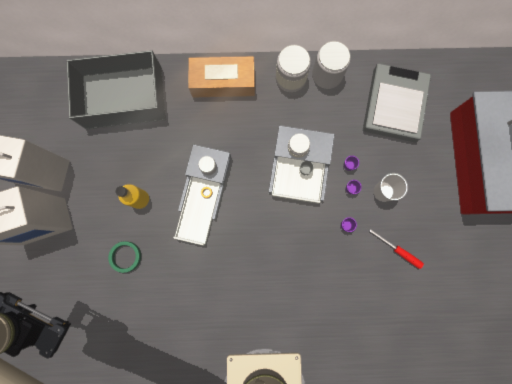

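View pics/scene0.png

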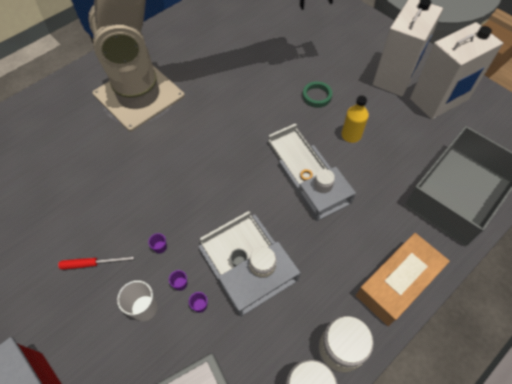

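The top view (up = +x, left = +y) shows the narrow stand at about (205,190) with its tray out and the gold collar at (207,193). The wide stand is at about (302,165), with its tray nearly home and its lip near (298,198).

Cup candidates are the grey one at (306,169) inside the wide tray and three purple ones at (351,164), (353,188) and (348,226) on the bench. The grey one fits the description, being grey and standing in the tray in front of the deck. I'll confirm it in a crop and measure both stands.

```bash
python3 - <<'E'
from h import *
c=dict(np.load("top0.npz")); P=cloud(c); z=P[...,2]
im=c["image"]
cv2.imwrite("pics/crop_top.png",cv2.resize(im[115:255,165:345][...,::-1],None,fx=4,fy=4,interpolation=cv2.INTER_CUBIC))
print("bench z",np.nanmedian(z[230:300,180:300]))
def rect(m):
    p=P[m][:,:2].astype(np.float32); return cv2.minAreaRect(p*1000)
for name,(u0,u1) in dict(narrow=(165,240),wide=(262,340)).items():
    box=np.zeros(z.shape,bool); box[115:255,u0:u1]=1
    deck=box&(abs(z-.063)<.006)
    n,l,st,_=cv2.connectedComponentsWithStats(deck.astype(np.uint8)); deck=l==1+st[1:,4].argmax()
    r=rect(deck); b=cv2.boxPoints(r); print(name,"deck",np.round(r[0]),np.round(r[1]),round(r[2],2), "z",np.nanmedian(z[deck]))
    # axis: edge direction closest to world +x
    e=[b[1]-b[0],b[2]-b[1]]; e=[v/np.linalg.norm(v) for v in e]; a=max(e,key=lambda v:abs(v[0])); a=a*np.sign(a[0]); yv=np.array([-a[1],a[0]])
    yaw=np.arctan2(a[1],a[0]); cen=np.array(r[0]); o=cen-a*58
    print(" yaw",yaw," origin",o)
    L=(P[...,:2]*1000-o)@np.stack([a,yv],1)
    np.savez(name+".npz",o=o,yaw=yaw)
    hw=92 if name=="wide" else 62
    f=box&(abs(L[...,1])<hw-25)&(L[...,0]<-60)&(z>.03)&(z<.06)
    q=L[f]; print(" lip x med",np.median(q[:,0]),q[:,0].min(),q[:,0].max()," y",q[:,1].min(),q[:,1].max(),"z",np.percentile(z[f],[50,95]),len(q))
    fl=box&(abs(L[...,1])<hw)&(L[...,0]<-10)&(z>.022)&(z<.036); print(" rails y ext",np.percentile(L[fl][:,1],[2,98]))
    if name=="wide":
        g=box&(abs(L[...,1])<60)&(L[...,0]<5)&(L[...,0]>-75)&(z>.03)
        q=L[g]; print(" cup local",q.min(0),q.max(0),"zmax",z[g].max(), len(q))
E
```

```text
bench z -0.00011741663066833219
narrow deck [721. 169.] [125. 104.] 75.63 z 0.06305927600058803
 yaw -0.25077492  origin [664.82538605 183.18966579]
 lip x med -196.5675287561836 -200.57479820557407 -192.61053482002188  y -36.920008798910125 35.95772615102859 z [0.0450604  0.04889846] 60
 rails y ext [-61.1819709  61.0498126]
wide deck [ 778. -149.] [185. 105.] 79.33 z 0.06349497974488072
 yaw -0.18627049  origin [ 720.69232559 -138.33610344]
 lip x med -118.84373847844802 -122.48573254142396 -113.708569604446  y -66.41053556062955 64.95952094829104 z [0.04531093 0.04969833] 100
 rails y ext [-91.30883906  91.09005998]
 cup local [-37.1855187  -40.53020527] [4.86076605 3.26972593] zmax 0.060293234081689295 78
```

View pics/crop_top.png

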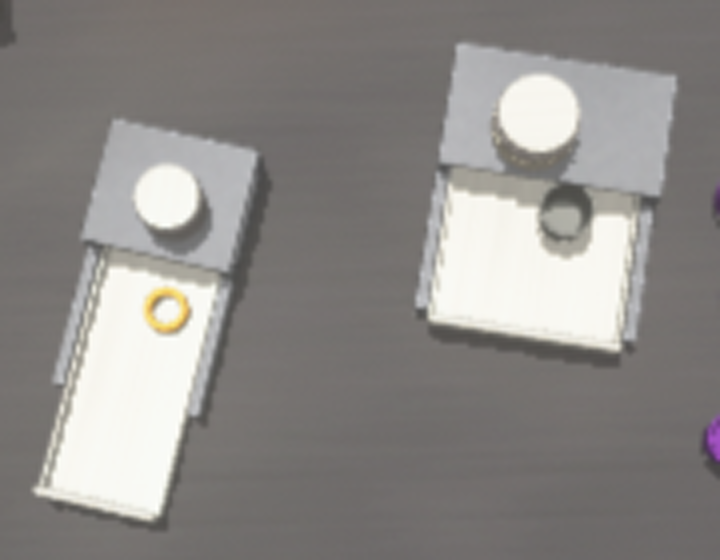

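The crop confirms the grey cup at crop pixel (565,212), inside the wide tray and just ahead of the deck, about 100 mm behind the lip. Deck sizes and heights match the given ones. The narrow tray is about 89 mm out and the wide tray about 12 mm. First I'll move to a point in front of the narrow lip with the fingers shut and tool y along the stand's y.

Call:
step_arm --pt "0.5 -1 0" --pt "0.5 -1 0" --pt "0.5 -1 0" --pt "0.5 -1 0" --pt "0.5 -1 0" --pt "0.5 -1 0" --pt "0.5 -1 0" --pt "0.5 -1 0" --pt "0.5 -1 0" --pt "0.5 -1 0" --pt "0.5 -1 0" --pt "0.5 -1 0" --turn '[0.15, 0.15, 0.15, 0.15, 0.15, 0.15, 0.15, 0.15, 0.15, 0.15, 0.15, 0.15]' --grip 1 --newtons 10

```text
time: 1.3
ee_pos: [0.4315, 0.257, 0.2223]
eef_rot: [0.125, 0.992, -0.0, -0.0]
ft_force: [-0.2, 0.8, 0.1]
width: 0.0028
grip_force: 0.0
```

Call:
step_arm --pt "0 -0.3 -0.8" --pt "0 -0.26 -1" --pt "0 0 -1" --pt "0 0 -1" --pt "0 0 -1" --pt "0 0 -1" --pt "0 0 -1" --pt "0 0 -0.6" --pt "0 0 -0.3" --pt "0 0 0" --turn '[0, 0, 0, 0, 0, 0, 0, 0, 0, 0]'

```text
time: 2.3
ee_pos: [0.4307, 0.2438, 0.0293]
eef_rot: [0.125, 0.992, -0.001, -0.001]
ft_force: [-0.3, -0.1, 0.2]
width: 0.0006
grip_force: 0.0
```

Call:
step_arm --pt "0.2 -0.05 0" --pt "0.3 -0.077 0" --pt "0.3 -0.077 0" --pt "0.2 -0.05 0" --pt "0.2 -0.05 0" --pt "0.3 -0.077 0" --pt "0.3 -0.077 0" --pt "0.3 -0.077 0" --pt "0.3 -0.077 0" --pt "0.3 -0.077 0" --pt "0.3 -0.077 0" --pt "0.3 -0.077 0" --turn '[0, 0, 0, 0, 0, 0, 0, 0, 0, 0, 0, 0]'

```text
time: 3.5
ee_pos: [0.5144, 0.2229, 0.03]
eef_rot: [0.125, 0.992, 0.0, -0.0]
ft_force: [-2.5, 2.2, 1.6]
width: 0.0004
grip_force: 1.2
```

Call:
step_arm --pt "0.25 -0.064 0" --pt "0.2 -0.051 0" --pt "0.2 -0.051 0" --pt "0.2 -0.051 0" --pt "0.15 -0.038 0" --pt "0.15 -0.038 0" --pt "0.1 -0.026 0" --pt "0.1 -0.026 0" --pt "0.1 -0.026 0" --pt "0 0 0" --turn '[0, 0, 0, 0, 0, 0, 0, 0, 0, 0]'

```text
time: 4.5
ee_pos: [0.5471, 0.2146, 0.0297]
eef_rot: [0.124, 0.992, -0.0, -0.003]
ft_force: [-15.3, 1.4, 10.7]
width: 0.0008
grip_force: 7.5
```

Call:
step_arm --pt "-0.5 0.128 0" --pt "-0.8 0.205 0" --pt "-0.8 0.205 0" --pt "0 0 1" --pt "0 0 1" --pt "0 0 1" --pt "0 -0.5 1" --pt "0 -1 0.8" --pt "0.2 -1 0" --pt "0.4 -1 0" --pt "0.5 -1 0" --pt "0.5 -1 0" --turn '[0, 0, 0, 0, 0, 0, 0, 0, 0.1, 0.1, 0.1, 0.1]'

```text
time: 5.7
ee_pos: [0.538, 0.0886, 0.1503]
eef_rot: [0.101, 0.995, 0.0, 0.001]
ft_force: [1.0, -0.8, 0.5]
width: 0.0009
grip_force: 0.0
```

```bash
python3 - <<'E'
from h import *
c=camera("top"); P=cloud(c); z=P[...,2]
cv2.imwrite("pics/top1.png",cv2.resize(c["image"][115:255,165:345][...,::-1],None,fx=4,fy=4,interpolation=cv2.INTER_CUBIC))
for name,hw in(("narrow",62),("wide",92)):
    d=np.load(name+".npz"); o=d["o"]; w=float(d["yaw"]); a=np.array([np.cos(w),np.sin(w)])
    L=(P[...,:2]*1000-o)@np.stack([a,[-a[1],a[0]]],1)
    f=(abs(L[...,1])<hw-25)&(L[...,0]<-80)&(L[...,0]>-220)&(z>.03)&(z<.06)
    print(name,"lip x",np.median(L[f][:,0]),f.sum())
    s=read_state(); print(" tcp local",(np.array(s["ee_pos"][:2])*1000-o)@np.stack([a,[-a[1],a[0]]],1))
print(s["time"],s["ee_pos"],s["eef_rot"])
E
```

```text
narrow lip x -107.52102408594686 7
 tcp local [ -96.38929204 -127.78224857]
wide lip x -118.9292378227281 103
 tcp local [-218.87120586  184.31437329]
5.75 [0.53974134 0.08332385 0.15039765] [ 1.03179739e-01  9.94661372e-01 -9.58765418e-04  1.33333655e-03]
```

View pics/top1.png

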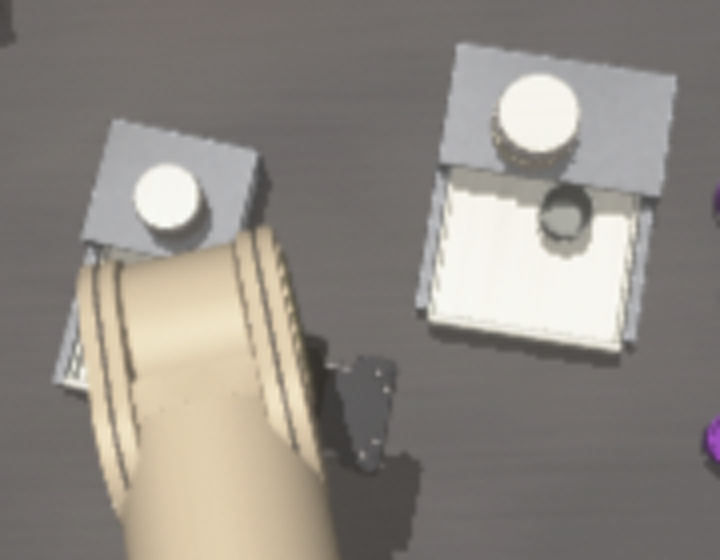

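The crop shows the narrow lip level with its rail ends at (70,383), and depth puts it at -107.5, so the tray is home. The wide tray and cup haven't moved. Next I'll go above the gap between the wide lip and the cup.

Call:
step_arm --pt "0.4 -0.9 0" --pt "0.4 -0.9 0" --pt "0.4 -0.9 0" --pt "0.4 -0.9 0" --pt "0.4 -0.9 0" --pt "0.4 -0.9 0" --pt "0.45 -0.9 0" --pt "0.45 -0.9 0" --pt "0.45 -1 0" --pt "0 0 0" --pt "0 0 0" --turn '[0.05, 0.05, 0.05, 0, 0, 0, 0, 0, 0, 0, 0]'

```text
time: 6.85
ee_pos: [0.6311, -0.1155, 0.1498]
eef_rot: [0.093, 0.996, -0.0, -0.0]
ft_force: [0.5, -0.0, -0.2]
width: 0.0003
grip_force: 0.0
```

```bash
python3 - <<'E'
from h import *
c=camera("top"); P=cloud(c); z=P[...,2]
cv2.imwrite("pics/top2.png",cv2.resize(c["image"][115:255,165:345][...,::-1],None,fx=4,fy=4,interpolation=cv2.INTER_CUBIC))
s=read_state()
for name,hw in(("narrow",62),("wide",92)):
    d=np.load(name+".npz"); o=d["o"]; w=float(d["yaw"]); a=np.array([np.cos(w),np.sin(w)]); M=np.stack([a,[-a[1],a[0]]],1)
    L=(P[...,:2]*1000-o)@M
    f=(abs(L[...,1])<hw-25)&(L[...,0]<-80)&(L[...,0]>-220)&(z>.03)&(z<.06)
    print(name,"lip x",np.median(L[f][:,0]),f.sum()," tcp local",(np.array(s["ee_pos"][:2])*1000-o)@M)
print(s["time"],s["ee_pos"],s["eef_rot"])
E
```

```text
narrow lip x -106.85155033621803 57  tcp local [  41.19873871 -296.67601212]
wide lip x -119.11334658391272 20  tcp local [-92.45615802   6.90297216]
6.9 [ 0.63111389 -0.1144301   0.14987217] [ 9.21163344e-02  9.95748228e-01  2.07184997e-04 -6.47380345e-05]
```

Narrow tray confirmed home (57 pixels). The tool is 27 mm behind the wide lip and about 50 mm from the cup's front. Descending.

Call:
step_arm --pt "0 0 -0.6" --pt "0 0 -0.8" --pt "0 0 -0.8" --pt "0 0 -0.8" --pt "0 0 -0.8" --pt "0 0 -0.6" --pt "0 0 -0.3" --pt "0 0 -0.2" --pt "0 0 0" --turn '[0, 0, 0, 0, 0, 0, 0, 0, 0]'

```text
time: 7.8
ee_pos: [0.6312, -0.1151, 0.0273]
eef_rot: [0.092, 0.996, 0.0, -0.0]
ft_force: [0.7, 0.6, 0.4]
width: 0.0006
grip_force: 0.0
```

Call:
step_arm --pt "-0.2 0.038 0" --pt "-0.16 0.03 0" --pt "-0.1 0.019 0" --pt "-0.08 0.015 0" --pt "-0.1 0.019 0" --pt "-0.12 0.023 0" --pt "-0.15 0.028 0" --pt "-0.15 0.028 0" --pt "-0.15 0.028 0" --pt "-0.15 0.028 0" --pt "-0.15 0.028 0" --pt "-0.15 0.028 0" --turn '[0, 0, 0, 0, 0, 0, 0, 0, 0, 0, 0, 0]'

```text
time: 9.0
ee_pos: [0.5895, -0.1074, 0.0276]
eef_rot: [0.092, 0.996, 0.0, 0.0]
ft_force: [2.1, -0.1, 2.7]
width: 0.0005
grip_force: 1.1
```

Call:
step_arm --pt "-0.15 0.028 0" --pt "-0.15 0.028 0" --pt "-0.15 0.028 0" --pt "-0.15 0.028 0" --pt "-0.15 0.028 0" --pt "-0.15 0.028 0" --pt "-0.15 0.028 0" --pt "-0.15 0.028 0" --pt "-0.15 0.028 0" --pt "-0.15 0.028 0" --pt "-0.15 0.028 0" --pt "-0.1 0.019 0" --turn '[0, 0, 0, 0, 0, 0, 0, 0, 0, 0, 0, 0]'

```text
time: 10.2
ee_pos: [0.5456, -0.0992, 0.0276]
eef_rot: [0.092, 0.996, 0.0, -0.0]
ft_force: [1.8, -0.7, 1.2]
width: 0.0005
grip_force: 1.1
```

Call:
step_arm --pt "-0.1 0.019 0" --pt "-0.1 0.019 0" --pt "-0.1 0.019 0" --pt "-0.08 0.015 0" --pt "-0.08 0.015 0" --pt "-0.06 0.011 0" --pt "-0.06 0.011 0" --pt "-0.06 0.011 0" --pt "-0.06 0.011 0" --pt "-0.05 0.01 0" --pt "0 0 0" --turn '[0, 0, 0, 0, 0, 0, 0, 0, 0, 0, 0]'

```text
time: 11.3
ee_pos: [0.5315, -0.0965, 0.0284]
eef_rot: [0.092, 0.996, -0.001, 0.005]
ft_force: [20.5, -5.4, -15.0]
width: 0.0003
grip_force: 10.7
```

The force rose to about 20 N at about 100 mm, so the tray is at its stop. I'll ease off the lip toward +x, then lift straight out.

Call:
step_arm --pt "0.2 -0.037 0" --pt "0.25 -0.047 0" --pt "0.25 -0.047 0" --pt "0.2 -0.037 0" --pt "0 0 0" --pt "0 0 0.5" --pt "0 0 0.8" --pt "0 0 1" --pt "0 0 1" --pt "0 0 1" --pt "0 0 1" --pt "0 0 0.5" --turn '[0, 0, 0, 0, 0, 0, 0, 0, 0, 0, 0, 0]'

```text
time: 12.5
ee_pos: [0.5504, -0.1002, 0.1756]
eef_rot: [0.092, 0.996, 0.0, 0.002]
ft_force: [-0.2, -0.0, -0.3]
width: 0.0006
grip_force: 0.0
```

Call:
step_arm --pt "-0.6 0 0.3" --pt "-0.8 0 0.3" --pt "-0.8 0 0.3" --pt "-0.8 0.3 0.3" --pt "-0.6 0.3 0" --pt "0 0 0" --turn '[0, 0, 0, 0, 0, 0]'

```text
time: 13.1
ee_pos: [0.4584, -0.0843, 0.2028]
eef_rot: [0.092, 0.996, 0.001, -0.0]
ft_force: [-0.6, 0.3, -0.8]
width: 0.0005
grip_force: 0.0
```

```bash
python3 - <<'E'
from h import *
c=camera("top"); P=cloud(c); z=P[...,2]
cv2.imwrite("pics/top3.png",cv2.resize(c["image"][115:255,165:345][...,::-1],None,fx=4,fy=4,interpolation=cv2.INTER_CUBIC))
cv2.imwrite("pics/scene3.png",cv2.resize(camera("scene")["image"][110:320,180:370][...,::-1],None,fx=3,fy=2.8,interpolation=cv2.INTER_CUBIC))
for name,hw in(("narrow",62),("wide",92)):
    d=np.load(name+".npz"); o=d["o"]; w=float(d["yaw"]); a=np.array([np.cos(w),np.sin(w)]); M=np.stack([a,[-a[1],a[0]]],1)
    L=(P[...,:2]*1000-o)@M
    f=(abs(L[...,1])<hw-25)&(L[...,0]<-80)&(L[...,0]>-240)&(z>.03)&(z<.05)
    h,e=np.histogram(L[f][:,0],np.arange(-240,-75,5)); print(name,f.sum(),[(int(x),int(n)) for x,n in zip(e,h) if n])
    if name=="wide":
        g=(abs(L[...,1])<60)&(L[...,0]<0)&(L[...,0]>-185)&(z>.03)&(z<.07); q=L[g]; print("cup",q.min(0),q.max(0),z[g].max())
s=read_state(); print(s["time"],s["ee_pos"],s["ft_force"])
E
```

```text
narrow 56 [(-115, 6), (-110, 36), (-105, 14)]
wide 51 [(-215, 3), (-210, 13), (-205, 4), (-125, 1), (-120, 2), (-115, 1), (-110, 2), (-105, 3), (-100, 3), (-95, 3), (-90, 8), (-85, 8)]
cup [-125.11305225  -40.7999926 ] [-80.96053667   3.48133452] 0.06142033316626283
13.2 [ 0.45986766 -0.08495657  0.20274036] [-0.69868493  0.01232771  0.17296946]
```

View pics/scene3.png

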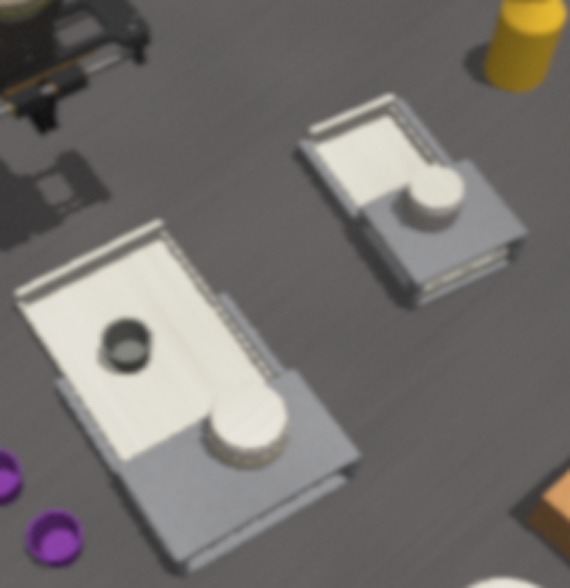

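The scene crop shows the wide tray drawn out with its lip at (90,262), and the cup upright in it at (127,345). The narrow tray is home with its lip at (350,115). Depth puts the wide lip at about -207 (100 mm out) and the narrow lip at about -107. The arm is clear, so I'm handing in.

```bash
python3 -c "
from bench import *
print(close_job())"
```

```text
the job is handed in; nothing more can be done
None
```

The job is handed in at about 13 s of the 46 s: the narrow tray is home, and the wide tray is out to its stop with the cup upright and untouched. The collar is under the deck and out of view in the last picture, so I did not see it after the push, and the judge returned no verdict.

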